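Jack up the end of the roller press for packing

TASK

The end of the roller press that carries the marked lug is to be packed up with the three steel plates: first tap the plates, where they lie, into one square stack with all edges flush. Then slide the little jack along the table until its saddle stands centred under the lug's mark, and pump its handle until the press feet at that end are about 20 mm off the table. Finish with the handle still held down under your push, so that the jack alone keeps the press up while someone slips the stack under, and leave the other things on the table where they are.

Things in the scene. Friction and masses are not known exactly. Their poses are not given: they have to be found in the camera images.
- plate1: lowest of three equal plain steel packing plates, 48 x 36 x 5 mm (its x, y, z), 68 g, lying flat on the table; origin at the centre of its underside. The three lie roughly on one another, edges some 4 to 10 mm and some 0.15 rad out of line
- plate2: middle packing plate, as plate1; its underside is 5 mm above the table
- plate3: top packing plate, as plate1; its underside is 10 mm above the table, the stack is 15 mm high
- jack: small bottle jack, 1 kg, loose: dark steel foot plate 205 x 74 x 8 mm, on it a grey cylinder (52 mm wide, 80 mm high) with ram and saddle, behind it pump block and handle. Origin under the ram's axis at the plate's underside; x from handle to ram, z up. The plate reaches 55 mm ahead, 150 mm behind. Slides with 4 to 7 N, e.g. held from above by the handle's rubber grip, which stays up
- saddle (a point): centre of the top of the jack's saddle, a dark steel disc 36 mm wide on the ram, right above the jack's origin; 98 mm above the table at the start, moved straight up by pumping (45 mm of travel)
- pump_handle (a joint): angle of the pump handle, rad: 0 = up (bar rises backwards at 28 degrees), 0.55 = fully down (3 degrees below level). Springs back up when let go. The ram rises with the downstroke, 12 mm per full stroke, and keeps its height on the upstroke. 6 to 12 N down at the grip, so press with closed fingertips, lift them, press again: the first 12 mm take up the gap, about three full strokes in all
- handle_grip (a point): point on the pump handle's middle line, in its rubber grip, 165 mm from the pivot. Pivot in the jack's frame: x = -45, y = 0, z = 53 mm, axis along y. The handle is a straight bar 185 mm long, 16 mm wide, 12 mm thick; its last 55 mm are a rubber grip 20 mm wide, 16 mm thick. This point is 131 mm above the table when up, 43 mm when down
- press: grey tabletop roller press, 5 kg, 410 x 460 mm, 290 mm high, star wheel on its +x side, on four rubber feet. Origin on the table, midway between the feet; x along the rollers, -y towards the end with the lug. Its two feet at +y stay on the table and it tips about them as the lug end is lifted; about 20 N are needed at the lug
- lift_mark (a point): centre of the underside of the lug's round pad (30 mm wide), 110 mm above the table; x = 0, y = -270 mm in the press frame. The lug is a flat steel tongue 44 mm wide, 8 mm thick, sticking out of the middle of the press's end bar; its tip is 23 mm beyond the mark. A ring with a cross is punched on its top, right above the pad. The bar (30 mm square) begins 50 mm behind the mark
- press_foot (a point): point midway between the two feet at the lug end, at the level of their undersides: its height is their clearance over the table (0 at rest). It rises 0.85 mm per mm at the lug; when it is 20 mm up, the lug has also moved 5 mm towards +y of the press
- tumbler: bystander: green glass tumbler, 72 mm wide, 88 mm high
- phone: bystander: black phone, 150 x 72 x 9 mm
- glue: bystander: white glue bottle, 38 mm wide, 110 mm high
- scissors: bystander: scissors lying flat, 170 mm long
- brayer: bystander: ink roller with wooden handle, lying
- pen_jar: bystander: white ceramic pot, 72 mm wide, 100 mm high
Mind the look-alikes: they are no part of the job. Leave any pink or purple look-alike of the plate3 alone.

How it is judged (in metres and radians):
On the way, in this order (a step that is already met when the one before it is completed fails the run):
1. the three plates form one square stack (horizontal distance between plate1 and plate2 below 0.0025 m and horizontal distance between each of plate2, plate1 and plate3 below 0.0025 m and angle between the x axis of plate1 and the x axis of plate2, either way round below 0.07 rad and angle between the x axis of each of plate2, plate1 and the x axis of plate3, either way round below 0.07 rad and height (world z) of plate1 below 0.002 m and height (world z) of plate2 between 0.0035 and 0.0065 m and height (world z) of plate3 between 0.0085 and 0.0115 m and distance of plate1 from where it was at the start of the episode below 0.06 m), for 0.2 s.
2. the jack stands with its saddle under the lift mark, the press still on its feet (horizontal distance between saddle and lift_mark below 0.01 m and angle between jack's own z axis and vertical below 0.05 rad and height (world z) of press_foot below 0.003 m), for 0.2 s.
3. the jack carries the end of the press at the height asked for (height (world z) of press_foot between 0.0155 and 0.028 m and contact force between jack and press above 10 N and horizontal distance between saddle and lift_mark below 0.016 m), for 0.2 s.
At the end, for the whole second after the job is handed in: Feet at the lug end 15.5 to 28 mm up, on the jack alone (over 10 N), saddle within 16 mm of the mark (10 before lifting), jack upright; robot holds the handle down (over 0.25 rad, 2 N), off the press; plates stacked within 60 mm of where they lay, centres within 2.5 mm, edges within 0.07 rad (all of step 1 and all of step 3 and angle between jack's own z axis and vertical below 0.06 rad and value of joint pump_handle above 0.25 rad and contact force between the fingers and jack above 2 N and contact force between each of the arm, the fingers and press below 1 N); the arm keeps its last pose, push and grip.
It fails at once if the jack is lifted off the table instead of slid (height (world z) of jack above 0.03 m).
It fails at once if a bystander is pushed away (more than 30 mm) or knocked over (distance of any of tumbler, phone, glue, scissors, brayer, pen_jar from where it was at the start of the episode above 0.03 m or angle between any of tumbler, phone, glue, scissors, brayer, pen_jar's own z axis and vertical above 0.5 rad).
It also fails if it takes over 72 s, if anything falls off the work surface, if the arm or the gripper's body presses on something with over 40 N, if the wrist force passes 120 N, or if a joint passes its speed limit or range.

ROBOT

A 6-joint arm with a two-finger parallel gripper is mounted at the origin on the work surface. World frame = base frame: x ahead of the robot, y to its left, z up, the work surface at z = 0. Lengths are in m, angles in degrees, forces in N, time in s.
With the tool pointing down it reaches from about 0.3 to 0.75 m from the base axis. Payload 8.5 kg.
Tool frame: the origin (TCP) lies midway between the tips of the shut fingers; the grasp point (between the pads) lies env.tcp_to_grasp behind it (env.tcp_to_grasp is the distance from the TCP to the grasp point, in m); z points along the fingers, y is the line along which they close (so a half turn about z gives the same grasp; the last joint's range is limited). The gripper opens to 85 mm and grips with 20 to 120 N. Pads are 22 mm wide; open, the fingers measure 114 mm over their backs; the gripper's body (76 mm by 85 mm) begins 54 mm behind the grasp point. The pads swing forward as they close: fully open they stand 13 mm farther back than shut.
Start: joints at [-86.477, 21.807, 74.336, -0, 83.858, -12.336], TCP at [0.15, -0.529, 0.231] pointing down, gripper open.
Joint ranges: [-178.18, 178.18], [-50.72, 133.34], [12.68, 142.11], [-81.47, 261.47], [9.98, 163.14], [-165.26, 165.26]. Speed limits (degrees/s): [136.94, 136.94, 180, 180, 180, 180].

INTERFACE

Orientations are given as a 3x3 rotation matrix whose columns are the frame's x, y, z axes.
In Python, from rig import observe, optics, job, env gives the robot as it stands. The module is installed in compiled form; this text tells all that it offers.
- The arm moves only by the shell command python3 -m jog 'ROWS' [FORCE]. ROWS is JSON, a list of rows, each a list of 7 numbers: the turn, a rotation vector about the tool's x, y, z in rad, then the shift along the tool's x, y, z in m, then the opening in per cent of the stroke, from 0 (shut) to 100 (fully open). A call has 1 to 10 rows; each row shifts and turns the commanded pose from where the row before left it, along the tool's axes as they then stand; what a row does not reach is not made up. A row lasts 1/8 s, in which the tool goes at most 62.5 mm and 10.7 degrees, less where a joint would pass 70% of its speed; a pose out of reach is approached as far as the arm can. A call is refused whole if a number of a shift passes 0.0625 or a number of a turn 0.188, either way. A call with a gripper value outside its range is refused whole. The fingers move at their own pace and stop on an object; FORCE is the grip in N (left out, the last holds). Time passes only in rows, so rows that do not move let the fingers close. It gives the time, the measured TCP pose, the force, the opening and the grip force at its end, in the units of the state.
- observe(): the state, without advancing time (a new reading comes with each control period).
- optics.get_image(name): name is "scene" or "top"; returns a dict with "pixels" (420x560x3 uint8, red, green, blue), "mtx" (3x3 intrinsics, pixels), "rvec" (rotation vector, rad) and "tvec" (3), from world to camera coordinates, as OpenCV has them. Camera axes: x right, y down, z forward; pixel columns grow to the right and rows downward; lengths in m; the calibration is good to about 2 mm. A picture is of the moment at which its call begins. There is no depth.
- job.close_job(): hands the job in; it is judged then, once.
The state is a dict: "time_s": time; "q": joint angles; "qvel": joint speeds; "joint_efforts": joint torques, N m; "position": TCP position; "tool_rot": TCP orientation; "ft_force": force on the tool from outside, world axes, zero at the start; "wrist_torque": the same for the moment, N m; "grip_width": finger opening in m; "gripper_force": force on a finger pad.
Only numpy, scipy, OpenCV 4.12 (cv2) and the standard library are available. Lean on these libraries where they do the work, as an engineer would, in place of code of your own. Each camera call takes 0.05 s, during which the arm holds its last target. There are 200 camera calls.

## Working session

There is one attempt and no reset: what is moved stays moved. The work goes in short steps, Python scripts to look and compute and a shell command to move; the robot and the scene stay as the last step left them, time stands still between calls to the robot, and variables do not carry over. Pictures are saved under pics/ and viewed, at most 10 in all, crops included, and the job is handed in when it is done.

```bash
mkdir -p pics; cat > h.py <<'E'
import numpy as np, cv2
from rig import observe, optics, job, env
def shot(n):
    d=optics.get_image(n); np.savez('/tmp/'+n+'.npz',**d); return d
def ray(d,uv):
    R=cv2.Rodrigues(np.array(d['rvec'],float))[0]; t=np.array(d['tvec'],float).reshape(3)
    p=np.linalg.solve(np.array(d['mtx']),np.array([uv[0],uv[1],1.0]))
    return -R.T@t, R.T@p
def plane(d,uv,z):
    c,v=ray(d,uv); return c+v*(z-c[2])/v[2]
def proj(d,P):
    return cv2.projectPoints(np.array(P,float).reshape(-1,3),np.array(d['rvec'],float),np.array(d['tvec'],float),np.array(d['mtx']),None)[0].reshape(-1,2)
E
python3 - <<'E'
from h import *
a=shot('scene');b=shot('top')
cv2.imwrite('pics/a.png',a['pixels'][:,:,::-1]);cv2.imwrite('pics/b.png',b['pixels'][:,:,::-1])
for d in(a,b): print(ray(d,(280,210)),d['mtx'][0][0])
s=observe();print(s['position'],s['tool_rot'],s['grip_width'],env.tcp_to_grasp,s['ft_force'])
E
```

```text
(array([ 1.08459084, -0.55626918,  1.02891874]), array([-0.44820162,  0.39953668, -0.79976865])) 442.89346849152633
(array([ 0.3753137 , -0.05421788,  1.62327593]), array([ 0.13254873, -0.0308448 , -0.99096582])) 438.86302052698574
[ 0.15027952 -0.52879338  0.23076706] [[ 9.61943025e-01  2.73250086e-01 -8.53857923e-05]
 [ 2.73249952e-01 -9.61942132e-01  1.34127532e-03]
 [ 2.84367406e-04 -1.31356210e-03 -9.99999097e-01]] 0.08545071526585038 0.0187 [ 0.25921651 -0.05935623 -0.39115671]
```

View pics/a.png

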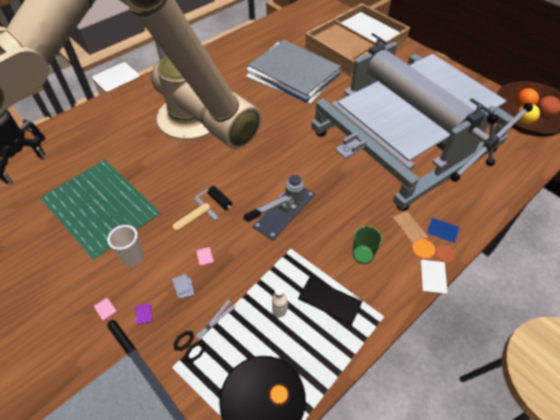

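View pics/b.png

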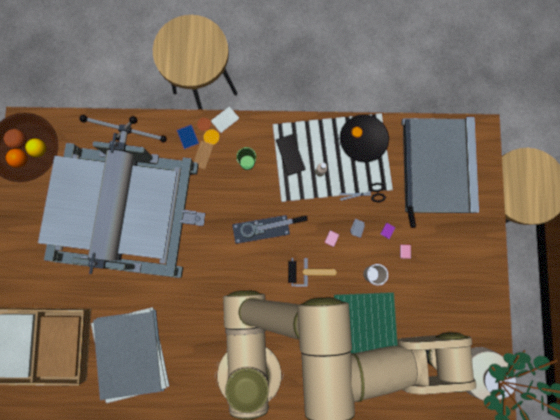

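The scene view shows the grey plates at (183,286), pink and purple pads at (205,256), (105,308) and (144,314), the jack at (285,205), and the lug at (350,146). In the top view the stack is at (357,229), the jack at (262,229) with its handle towards (305,219), and the lug at (193,217). The grey stack fits plate1–3; the pink and purple flats are the decoys. I'll enlarge to confirm.

```bash
python3 - <<'E'
from h import *
a=dict(np.load('/tmp/scene.npz'));b=dict(np.load('/tmp/top.npz'))
def crop(d,u,v,w,h):
    return cv2.resize(d['pixels'][v:v+h,u:u+w,::-1],(400,300),interpolation=cv2.INTER_CUBIC)
im=np.vstack([np.hstack([crop(a,163,264,40,45-15),crop(b,337,214,40,30)]),np.hstack([crop(a,236,160,100,75),crop(b,175,190,140,105)])])
cv2.imwrite('pics/c.png',im)
for n,uv,z in(('plates',(357,229),.015),('lugtip',(205,217),.118),('lugbase',(180,216),.118),('jackplate',(262,229),.008),('grip',(302,219),.131),('tumbler',(247,158),.09),('glue',(320,168),.1)): print(n,plane(b,uv,z).round(3))
E
```

```text
plates [ 0.523 -0.389  0.015]
lugtip [0.549 0.157 0.118]
lugbase [0.551 0.244 0.118]
jackplate [ 0.52  -0.039  0.008]
grip [ 0.545 -0.176  0.131]
tumbler [0.767 0.018 0.09 ]
glue [ 0.731 -0.242  0.1  ]
```

View pics/c.png

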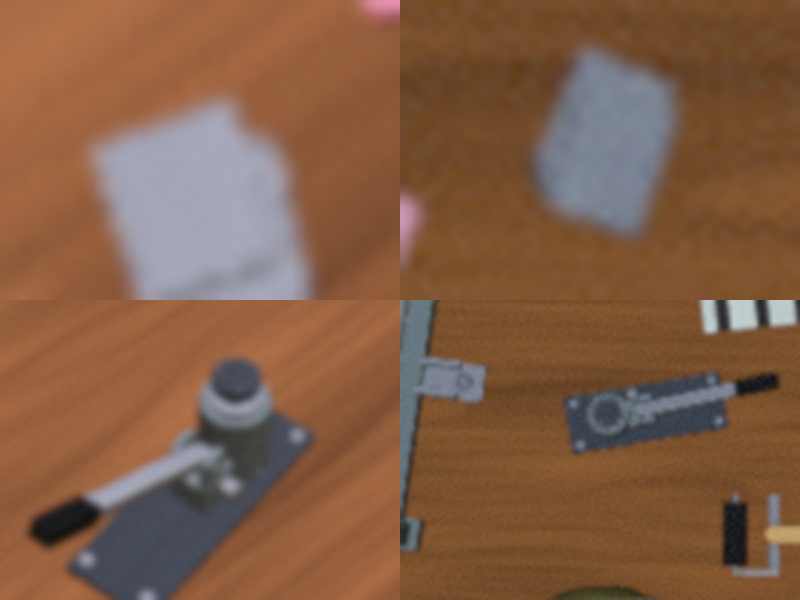

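The top-left and top-right crops confirm three grey plates out of line with one another, no pink or purple among them. The jack's saddle sits at crop (235,378) in the scene view and its ring at (608,413) in the top view. The lug's ring is at (463,380) in the top view.

```bash
cat >> h.py <<'E'
def tri(a,ua,b,ub):
    ca,va=ray(a,ua);cb,vb=ray(b,ub)
    s=np.linalg.lstsq(np.c_[va,-vb],cb-ca,rcond=None)[0]
    p,q=ca+va*s[0],cb+vb*s[1]; return (p+q)/2,np.linalg.norm(p-q)
def plates(d,u,v,r):
    p=d['pixels'][v-r:v+r,u-r:u+r].astype(int)
    p=cv2.resize(p.astype(np.uint8),None,fx=8,fy=8,interpolation=cv2.INTER_CUBIC).astype(int)
    m=((p[:,:,2]>p[:,:,0]-8)&(p[:,:,2]>75)&(p[:,:,1]>p[:,:,0]-12)).astype(np.uint8)
    cs=cv2.findContours(m,0,2)[0]; c=max(cs,key=cv2.contourArea)[:,0,:]
    uv=(c+.5)/8-.5+[u-r,v-r]
    return uv
E
python3 - <<'E'
from h import *
a=dict(np.load('/tmp/scene.npz'));b=dict(np.load('/tmp/top.npz'))
for d,u,v in((a,183,286),(b,357,229)):
    uv=plates(d,u,v,15)
    W=np.array([plane(d,x,.0075) for x in uv])[:,:2]*1000
    print(cv2.minAreaRect(W.astype(np.float32)),cv2.contourArea(W.astype(np.float32)))
    H=cv2.approxPolyDP(W.astype(np.float32),4,True)[:,0]; print(H.round().tolist())
def crop(d,u,v,w,h):
    return cv2.resize(d['pixels'][v:v+h,u:u+w,::-1],(400,300),interpolation=cv2.INTER_CUBIC)
cv2.imwrite('pics/d.png',np.vstack([np.hstack([crop(a,330,130,40,30),crop(b,175,203,40,30)]),np.hstack([crop(a,275,170,40,30),crop(b,225,215,40,30)])]))
E
```

```text
((525.481201171875, -390.9453430175781), (41.44100570678711, 62.6492805480957), 69.68435668945312) 2289.8992043393664
[[500.0, -371.0], [492.0, -399.0], [539.0, -416.0], [549.0, -412.0], [558.0, -384.0], [520.0, -367.0]]
((529.249267578125, -390.34283447265625), (43.960147857666016, 59.74955368041992), 71.41069030761719) 2313.829254479613
[[561.0, -384.0], [514.0, -365.0], [503.0, -376.0], [496.0, -401.0], [536.0, -416.0], [549.0, -414.0]]
```

View pics/d.png

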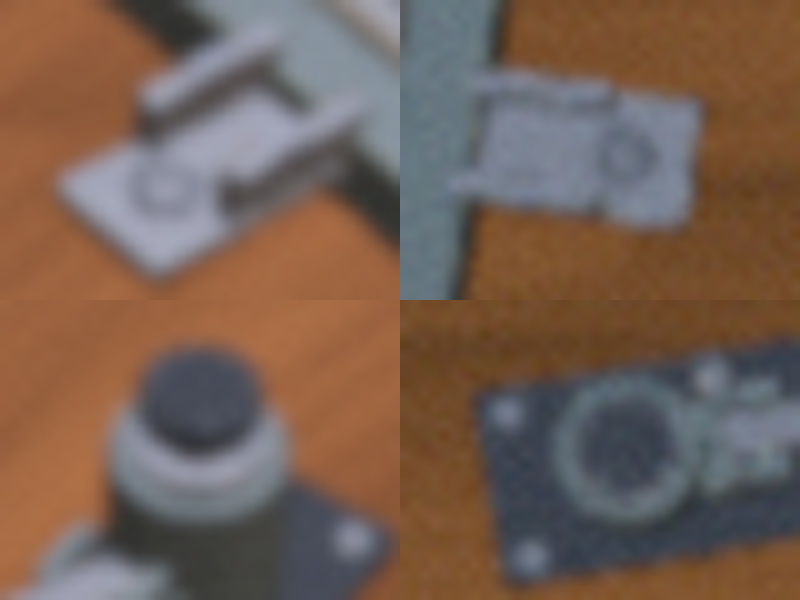

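The lug's ring is at crop (163,190) in the scene view and (628,155) in the top view. The saddle's top is at (202,395) in the scene view and (630,445) in the top view.

```bash
cat >> h.py <<'E'
def plan(xyz,ang=None):
    "turn about tool z (rad) to bring tool y to world angle ang (deg), then shift in the turned tool frame"
    s=observe();R=np.array(s['tool_rot']);y=R[:,1];cur=np.degrees(np.arctan2(y[1],y[0]))
    t=0
    if ang is not None:
        t=-np.radians((ang-cur+180)%360-180); R=R@cv2.Rodrigues(np.array([0,0,t]))[0]
    print('turn',round(t,3),'shift',(R.T@(np.array(xyz)-s['position'])).round(4),'pos',np.round(s['position'],4),'yang',round(cur,1),'tilt',R[:2,2].round(4),'w',round(s['grip_width'],4),'F',np.round(s['ft_force'],1),'g',round(float(s['gripper_force']),1),'t',round(s['time_s'],2),'q',np.round(s['q'],0))
E
python3 - <<'E'
from h import *
a=dict(np.load('/tmp/scene.npz'));b=dict(np.load('/tmp/top.npz'))
print('ring',tri(a,(345.85,148.55),b,(197.35,218.05)))
print('ring z.118',plane(a,(345.85,148.55),.119),plane(b,(197.35,218.05),.119))
print('saddle',tri(a,(294.75,179.05),b,(247.55,229.05)))
print('saddle z.098',plane(a,(294.75,179.05),.098),plane(b,(247.55,229.05),.098))
c=[plane(b,(175+(x-400)*.35,190+(y-300)*.35),.008) for x,y in((566,398),(717,374),(728,423),(574,453))]
print(np.round(c,3)); f=(c[0]+c[3])/2;r=(c[1]+c[2])/2
print('len',np.linalg.norm(f-r),'x ang',np.degrees(np.arctan2(*(f-r)[1::-1])), 'ctr',f+(r-f)*55/205)
for z in(.119,):
  P=[plane(b,(175+x/10,203+y/10),z) for x,y in((300,100),(285,230),(205,213))]; print(np.round(P,3))
plan((.527,-.391,.2),-110)
E
```

```text
ring (array([0.54340111, 0.18145652, 0.12583682]), np.float64(0.0024305531447057975))
ring z.118 [0.5386276  0.18596892 0.119     ] [0.54500753 0.18345006 0.119     ]
saddle (array([0.51096558, 0.0109153 , 0.09818691]), np.float64(0.00012780579517323597))
saddle z.098 [0.51088678 0.01108227 0.098     ] [0.51094183 0.01087342 0.098     ]
[[ 0.536  0.068  0.008]
 [ 0.57  -0.127  0.008]
 [ 0.506 -0.141  0.008]
 [ 0.465  0.057  0.008]]
len 0.20005206504441478 x ang 100.75845626027315 ctr [0.51046404 0.00974323 0.008     ]
[[0.563 0.158 0.119]
 [0.518 0.161 0.119]
 [0.523 0.189 0.119]]
turn 0.626 shift [ 0.3069 -0.2583  0.0309] pos [ 0.1503 -0.5288  0.2308] yang -74.1 tilt [-0.0001  0.0013] w 0.0855 F [ 0.3 -0.1 -0.4] g 0.0 t 0.1 q [-86.  22.  74.  -0.  84. -12.]
```

```bash
python3 -m jog '[[0,0,0.156,0,0,0,100],[0,0,0.156,0,0,0,100],[0,0,0.156,0,0,0,100],[0,0,0.156,0,0,0,100]]' 30; python3 -m jog '[[0,0,0,0.034,-0.0287,0.003,100],[0,0,0,0.034,-0.0287,0.003,100],[0,0,0,0.034,-0.0287,0.003,100],[0,0,0,0.034,-0.0287,0.003,100],[0,0,0,0.034,-0.0287,0.003,100],[0,0,0,0.034,-0.0287,0.003,100],[0,0,0,0.034,-0.0287,0.003,100],[0,0,0,0.034,-0.0287,0.003,100],[0,0,0,0.034,-0.0287,0.005,100],[0,0,0,0,0,0,100]]'; python3 -c "
from h import *
plan((.527,-.391,.03),-110)"
```

```text
time_s: 0.6
position: [0.1503, -0.5289, 0.2309]
tool_rot: [[0.939, -0.345, -0.0], [-0.345, -0.939, 0.001], [-0.0, -0.001, -1.0]]
ft_force: [0.1, -0.1, -0.6]
grip_width: 0.0851
gripper_force: 0.0
time_s: 1.85
position: [0.5279, -0.3885, 0.2008]
tool_rot: [[0.942, -0.337, -0.001], [-0.337, -0.942, 0.002], [-0.002, -0.001, -1.0]]
ft_force: [0.2, -0.8, 0.1]
grip_width: 0.0857
gripper_force: 0.0
turn 0.005 shift [0.0003 0.0029 0.1708] pos [ 0.5279 -0.3885  0.2008] yang -109.7 tilt [-0.0011  0.0017] w 0.0857 F [ 0.2 -0.8  0.1] g 0.0 t 1.85 q [-47.  34.  59.   0.  88.  63.]
```

```bash
python3 -m jog '[[0,0,0,0,0.0029,0.045,100],[0,0,0,0,0,0.045,100],[0,0,0,0,0,0.045,100],[0,0,0,0,0,0.04,100],[0,0,0,0,0,0.0225,100],[0,0,0,0,0,0,30],[0,0,0,0,0,0,30],[0,0,0,0,0,0,30],[0,0,0,0,0,0,30],[0,0,0,0,0,0,30]]' 30; python3 -c "
from h import *
plan((.527,-.391,.001),-110)"
```

```text
time_s: 3.1
position: [0.5254, -0.3934, 0.0065]
tool_rot: [[0.94, -0.34, 0.002], [-0.34, -0.94, -0.002], [0.002, 0.001, -1.0]]
ft_force: [-0.7, 1.6, 5.9]
grip_width: 0.0351
gripper_force: 30.6
turn 0.002 shift [ 0.0006 -0.0028  0.0055] pos [ 0.5254 -0.3934  0.0065] yang -109.9 tilt [ 0.0017 -0.0019] w 0.0351 F [-0.7  1.6  5.9] g 30.6 t 3.1 q [-47.  45.  72.  -0.  63.  63.]
```

```bash
python3 -m jog '[[0,0,0,0,0,0,100],[0,0,0,0,0,0,100],[0,0,0,0,0,0,100],[0,0,0,0,0,0,100],[0,0,-0.174,0,0,0,100],[0,0,-0.174,0,0,0,100],[0,0,-0.174,0,0,0,100],[0,0,-0.174,0,0,0,100],[0,0,-0.174,0,0,0,100],[0,0,-0.174,0,0,0,100]]';python3 -m jog '[[0,0,-0.174,0,0,0,100],[0,0,-0.174,0,0,0,100],[0,0,-0.174,0,0,0,100],[0,0,0,0,0,0,100]]'; python3 -c "
from h import *
plan((.527,-.391,.001),-20)"
```

```text
time_s: 4.35
position: [0.5249, -0.393, 0.0047]
tool_rot: [[0.763, 0.646, -0.0], [0.646, -0.763, 0.0], [-0.0, -0.0, -1.0]]
ft_force: [0.2, 0.2, 0.9]
grip_width: 0.085
gripper_force: 0.0
time_s: 4.85
position: [0.5249, -0.393, 0.0048]
tool_rot: [[0.346, 0.938, -0.0], [0.938, -0.346, 0.0], [0.0, -0.0, -1.0]]
ft_force: [-0.3, -0.5, -0.4]
grip_width: 0.0853
gripper_force: 0.0
turn -0.005 shift [0.0026 0.0013 0.0038] pos [ 0.5249 -0.393   0.0048] yang -20.3 tilt [-0.0001  0.0001] w 0.0853 F [-0.3 -0.5 -0.4] g 0.0 t 4.85 q [-47.  45.  72.  -0.  63. -27.]
```

```bash
python3 -m jog '[[0,0,0,0,0,0.004,100],[0,0,0,0,0,0,100],[0,0,0,0,0,0,30],[0,0,0,0,0,0,30],[0,0,0,0,0,0,30],[0,0,0,0,0,0,30],[0,0,0,0,0,0,30]]' 30; python3 -c "
from h import *
plan((.5249,-.393,.001),-20)"
```

```text
time_s: 5.72
position: [0.5255, -0.3935, 0.0015]
tool_rot: [[0.345, 0.939, 0.002], [0.939, -0.345, -0.001], [-0.001, 0.002, -1.0]]
ft_force: [1.8, -0.8, 6.6]
grip_width: 0.0471
gripper_force: 31.7
turn -0.003 shift [ 0.0002 -0.0007  0.0005] pos [ 0.5255 -0.3935  0.0015] yang -20.2 tilt [ 0.0015 -0.0014] w 0.0471 F [ 1.8 -0.8  6.6] g 31.7 t 5.72 q [-47.  45.  72.   0.  63. -27.]
```

```bash
python3 -m jog '[[0,0,0,0,0,0,100],[0,0,0,0,0,0,100],[0,0,0,0,0,0,100],[0,0,0,0,0,0,100],[0,0,0.174,0,0,0,100],[0,0,0.174,0,0,0,100],[0,0,0.174,0,0,0,100],[0,0,0.174,0,0,0,100],[0,0,0.174,0,0,0,100],[0,0,0.174,0,0,0,100]]';python3 -m jog '[[0,0,0.174,0,0,0,100],[0,0,0.174,0,0,0,100],[0,0,0.174,0,0,0,100],[0,0,0,0,0,0,100]]'; python3 -c "
from h import *
plan((.5249,-.393,.001),-110)"
```

```text
time_s: 6.98
position: [0.5249, -0.3929, 0.0008]
tool_rot: [[0.986, 0.168, -0.0], [0.168, -0.986, 0.0], [-0.0, -0.0, -1.0]]
ft_force: [-0.6, -0.6, -0.4]
grip_width: 0.0851
gripper_force: 0.0
time_s: 7.48
position: [0.5249, -0.393, 0.0008]
tool_rot: [[0.941, -0.339, -0.0], [-0.339, -0.941, 0.0], [-0.0, -0.0, -1.0]]
ft_force: [-0.2, -0.0, -0.6]
grip_width: 0.0853
gripper_force: 0.0
turn 0.003 shift [ 0.      0.     -0.0002] pos [ 0.5249 -0.393   0.0008] yang -109.8 tilt [-0.0002  0.0001] w 0.0853 F [-0.2 -0.  -0.6] g 0.0 t 7.47 q [-47.  45.  72.  -0.  63.  63.]
```

```bash
python3 -m jog '[[0,0,0,0,0,0,30],[0,0,0,0,0,0,30],[0,0,0,0,0,0,30],[0,0,0,0,0,0,30],[0,0,0,0,0,0,30]]' 25; python3 -m jog '[[0,0,0,0,0,0,100],[0,0,0,0,0,0,100],[0,0,0,0,0,0,100],[0,0,0,0,0,0,100],[0,0,-0.174,0,0,0,100],[0,0,-0.174,0,0,0,100],[0,0,-0.174,0,0,0,100],[0,0,-0.174,0,0,0,100],[0,0,-0.174,0,0,0,100],[0,0,-0.174,0,0,0,100]]';python3 -m jog '[[0,0,-0.174,0,0,0,100],[0,0,-0.174,0,0,0,100],[0,0,-0.174,0,0,0,100],[0,0,0,0,0,0.0015,100],[0,0,0,0,0,0,30],[0,0,0,0,0,0,30],[0,0,0,0,0,0,30],[0,0,0,0,0,0,30],[0,0,0,0,0,0,30]]'
```

```text
time_s: 8.1
position: [0.5251, -0.3929, 0.001]
tool_rot: [[0.94, -0.34, 0.0], [-0.34, -0.94, 0.0], [0.0, -0.0, -1.0]]
ft_force: [0.5, 2.0, 2.4]
grip_width: 0.0354
gripper_force: 26.7
time_s: 9.35
position: [0.5249, -0.393, 0.0008]
tool_rot: [[0.763, 0.646, -0.0], [0.646, -0.763, -0.0], [-0.0, 0.0, -1.0]]
ft_force: [-0.6, -0.3, 0.4]
grip_width: 0.0855
gripper_force: 0.0
time_s: 10.48
position: [0.5251, -0.3931, -0.0005]
tool_rot: [[0.345, 0.939, 0.0], [0.939, -0.345, -0.0], [-0.0, 0.0, -1.0]]
ft_force: [0.7, -0.2, 1.9]
grip_width: 0.0473
gripper_force: 26.5
```

```bash
python3 -m jog '[[0,0,0,0,0,0,100],[0,0,0,0,0,0,100],[0,0,0,0,0,0,100],[0,0,0,0,0,0,100],[0,0,0,0,0,-0.05,100],[0,0,0,0,0,-0.05,100],[0,0,0,0,0,-0.05,100],[0,0,0,-0.05,0,-0.04,100],[0,0,0,-0.05,0,0,100],[0,0,0,-0.05,0,0,100]]'; python3 - <<'E'
from h import *
a=shot('scene');b=shot('top')
def crop(d,u,v,w,h):
    return cv2.resize(d['pixels'][v:v+h,u:u+w,::-1],(400,300),interpolation=cv2.INTER_CUBIC)
cv2.imwrite('pics/e.png',np.hstack([crop(a,163,270,40,30),crop(b,337,214,40,30)]))
for d,u,v in((a,183,286),(b,357,229)):
    uv=plates(d,u,v,15)
    W=np.array([plane(d,x,.0075) for x in uv])[:,:2]*1000
    print(cv2.minAreaRect(W.astype(np.float32)),cv2.contourArea(W.astype(np.float32)))
plan((.5249,-.393,.2))
E
```

```text
time_s: 11.72
position: [0.4731, -0.5339, 0.189]
tool_rot: [[0.344, 0.939, 0.001], [0.939, -0.344, -0.001], [-0.001, 0.001, -1.0]]
ft_force: [0.5, -0.1, -0.1]
grip_width: 0.085
gripper_force: 0.0
((522.6116943359375, -393.10614013671875), (35.38335418701172, 52.65864944458008), 69.45082092285156) 1722.770191972144
((525.6971435546875, -392.94500732421875), (38.21677780151367, 50.244876861572266), 68.99031066894531) 1791.2721702619456
turn 0 shift [ 0.1537  0.0004 -0.0129] pos [ 0.4708 -0.5369  0.1872] yang -20.5 tilt [-0.001  -0.0003] w 0.0856 F [-0.8 -0.3 -0.5] g 0.0 t 11.82 q [-58.  41.  47.  -0.  92. -38.]
```

View pics/e.png

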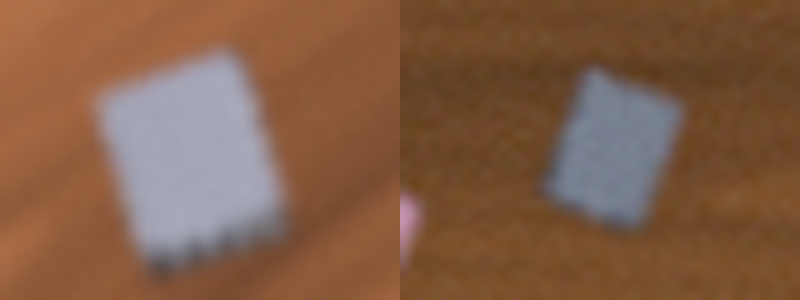

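The stack is now one clean rectangle, about 1750 mm² against 1728 nominal. Next is the jack's grip.

```bash
python3 -m jog '[[0,0,-0.182,0.03,0,0,100],[0,0,-0.182,0.03,0,0,100],[0,0,-0.182,0.03,0,0,100],[0,0,0,0,0,0,60]]' 40; python3 -c "
from h import *
plan((.547,-.176,.19),10.8)"
```

```text
time_s: 12.32
position: [0.4893, -0.4428, 0.189]
tool_rot: [[-0.195, 0.981, 0.0], [0.981, 0.195, 0.0], [0.0, 0.0, -1.0]]
ft_force: [-0.5, -0.6, -0.1]
grip_width: 0.0699
gripper_force: 0.0
turn 0.008 shift [ 0.2513  0.1067 -0.0009] pos [ 0.4893 -0.4428  0.189 ] yang 11.3 tilt [0.0001 0.0003] w 0.0699 F [-0.5 -0.6 -0.1] g 0.0 t 12.32 q [-52.  35.  59.   0.  86. -64.]
```

```bash
python3 -m jog '[[0,0,0.008,0.042,0.0178,0,60],[0,0,0,0.042,0.0178,0,60],[0,0,0,0.042,0.0178,0,60],[0,0,0,0.042,0.0178,0,60],[0,0,0,0.042,0.0178,0,60],[0,0,0,0.042,0.0178,0,60],[0,0,0,0,0,0,60]]' 40; python3 -c "
from h import *
plan((.547,-.176,.115),10.8)"
```

```text
time_s: 13.2
position: [0.5474, -0.1754, 0.1886]
tool_rot: [[-0.186, 0.983, 0.0], [0.983, 0.186, 0.0], [0.0, 0.0, -1.0]]
ft_force: [0.1, -0.7, -0.2]
grip_width: 0.0514
gripper_force: 0.0
turn -0.001 shift [-0.0005 -0.0005  0.0736] pos [ 0.5474 -0.1754  0.1886] yang 10.7 tilt [0.0003 0.0001] w 0.0514 F [ 0.1 -0.7 -0.2] g 0.0 t 13.2 q [-30.  26.  74.   0.  79. -40.]
```

```bash
python3 -m jog '[[0,0,0,0,0,0.025,60],[0,0,0,0,0,0.025,60],[0,0,0,0,0,0.0235,60],[0,0,0,0,0,0,60],[0,0,0,0,0,0,10],[0,0,0,0,0,0,10],[0,0,0,0,0,0,10],[0,0,0,0,0,0,10]]' 40; python3 - <<'E'
from h import *
plan((.547+.0315,-.176+.174,.115),10.8)
b=shot('top');a=shot('scene')
def crop(d,u,v,w,h):
    return cv2.resize(d['pixels'][v:v+h,u:u+w,::-1],(400,300),interpolation=cv2.INTER_CUBIC)
cv2.imwrite('pics/f.png',np.hstack([crop(a,230,160,100,75),crop(b,175,190,140,105)]))
E
```

```text
time_s: 14.2
position: [0.5472, -0.1782, 0.116]
tool_rot: [[-0.185, 0.983, 0.002], [0.983, 0.185, -0.002], [-0.002, 0.002, -1.0]]
ft_force: [-1.2, -3.7, 6.7]
grip_width: 0.0192
gripper_force: 41.2
turn -0.003 shift [0.1672 0.0638 0.0007] pos [ 0.5472 -0.1782  0.116 ] yang 10.7 tilt [ 0.002 -0.002] w 0.0192 F [-1.2 -3.7  6.7] g 41.2 t 14.2 q [-30.  30.  80.  -0.  69. -40.]
```

View pics/f.png

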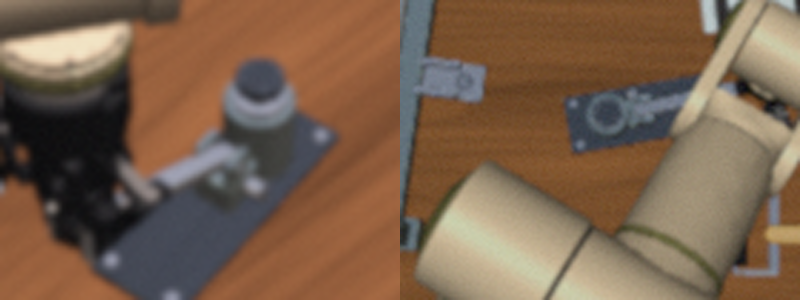

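The fingers hold the grip (19 mm opening), and the jack is unmoved.

```bash
python3 -m jog '[[0,0,0,0.01,0.004,0,10],[0,0,0,0.02,0.0076,0,10],[0,0,0,0.02,0.0076,0,10],[0,0,0,0.02,0.0076,0,10],[0,0,0,0.02,0.0076,0,10],[0,0,0,0.02,0.0076,0,10],[0,0,0,0.02,0.0076,0,10],[0,0,0,0.01,0.004,0,10],[0,0,0,0,0,0,10]]' 40; python3 - <<'E'
from h import *
plan((.547+.0315,-.176+.174,.115),10.8)
b=shot('top');a=shot('scene')
def crop(d,u,v,w,h):
    return cv2.resize(d['pixels'][v:v+h,u:u+w,::-1],(400,300),interpolation=cv2.INTER_CUBIC)
cv2.imwrite('pics/g.png',np.vstack([np.hstack([crop(a,320,130,60,45),crop(b,180,195,60,45)])]))
E
```

```text
time_s: 15.42
position: [0.5741, -0.0295, 0.1159]
tool_rot: [[-0.186, 0.982, 0.002], [0.982, 0.186, -0.001], [-0.001, 0.002, -1.0]]
ft_force: [0.2, 1.0, 6.9]
grip_width: 0.0195
gripper_force: 41.4
turn -0.001 shift [0.0262 0.0095 0.0009] pos [ 0.5741 -0.0295  0.1159] yang 10.7 tilt [ 0.0022 -0.0007] w 0.0195 F [0.2 1.  6.9] g 41.4 t 15.43 q [-15.  30.  80.  -0.  69. -25.]
```

View pics/g.png

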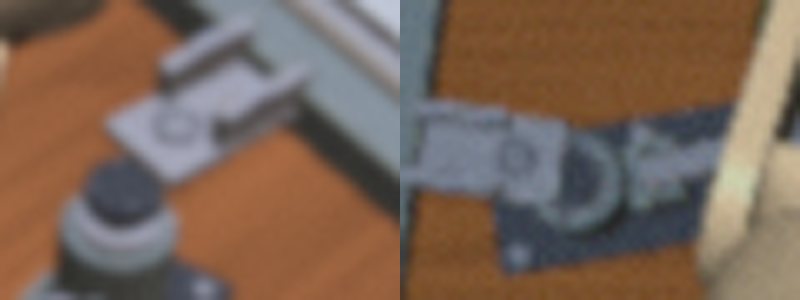

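The scene crop shows the saddle at (126,188) short of the ring at (177,123). In the top crop the cylinder is centred at (575,183) and the ring at (518,157).

```bash
python3 - <<'E'
from h import *
a=dict(np.load('/tmp/scene.npz'));b=dict(np.load('/tmp/top.npz'))
f=lambda u0,v0,x,y:(u0+(x+.5)/6.6667-.5,v0+(y+.5)/6.6667-.5)
print('sad',plane(a,f(320,130,126,188),.098),plane(b,f(180,195,175,183),.088))
r=f(320,130,177,123),f(180,195,118,157)
print('ring',tri(a,r[0],b,r[1]),plane(a,r[0],.122),plane(b,r[1],.122))
s=observe()
# predicted saddle from tool: grip + 0.1907 along jack x (jack x = tool x)
p=np.array(s['position']);R=np.array(s['tool_rot']);print(p+R[:,0]*.1907)
c=lambda P:np.round(P,1)
E
```

```text
sad [0.5369918  0.15992797 0.098     ] [0.5348234  0.15818791 0.088     ]
ring (array([0.54326741, 0.18178686, 0.12753043]), np.float64(0.0015019579098783785)) [0.53952829 0.18565353 0.122     ] [0.54440697 0.18322545 0.122     ]
[0.53859556 0.15779248 0.11586872]
```

```bash
python3 -m jog '[[0,0,0,0.008,0.0035,0,10],[0,0,0,0.0085,0.0035,0,10],[0,0,0,0.008,0.003,0,10],[0,0,0,0,0,0,10],[0,0,0,0,0,0,10]]' 40; python3 - <<'E'
from h import *
plan((.547+.0315,-.176+.174,.115),10.8)
b=shot('top');a=shot('scene')
def crop(d,u,v,w,h):
    return cv2.resize(d['pixels'][v:v+h,u:u+w,::-1],(400,300),interpolation=cv2.INTER_CUBIC)
cv2.imwrite('pics/i.png',np.vstack([np.hstack([crop(a,320,130,60,45),crop(b,180,195,60,45)])]))
E
```

```text
time_s: 16.15
position: [0.5794, -0.0044, 0.116]
tool_rot: [[-0.186, 0.983, 0.002], [0.983, 0.186, -0.001], [-0.002, 0.002, -1.0]]
ft_force: [0.2, -3.2, 7.4]
grip_width: 0.0192
gripper_force: 41.4
turn -0.002 shift [ 0.0026 -0.0004  0.001 ] pos [ 0.5794 -0.0044  0.116 ] yang 10.7 tilt [ 0.0022 -0.0012] w 0.0192 F [ 0.2 -3.2  7.4] g 41.4 t 16.15 q [-12.  31.  80.  -0.  69. -23.]
```

View pics/i.png

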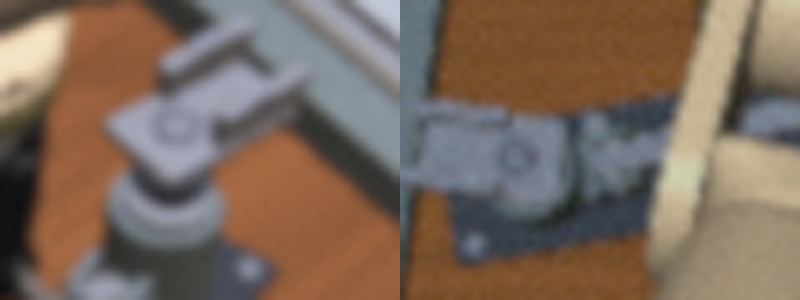

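```bash
python3 - <<'E'
from h import *
a=dict(np.load('/tmp/scene.npz'));b=dict(np.load('/tmp/top.npz'))
f=lambda u0,v0,x,y:(u0+(x+.5)/6.6667-.5,v0+(y+.5)/6.6667-.5)
print('cyl',plane(b,f(180,195,127,168),.088),'ring',plane(b,f(180,195,118,157),.122))
# predicted scene crop pos of the saddle for a few positions
for P in((.543,.183,.098),(.543,.185,.122),(.543,.183,.088)):
  u=proj(a,P)[0];w=proj(b,P)[0];print(P,((u-[320,130]+.5)*6.667-.5).round(),((w-[180,195]+.5)*6.667-.5).round())
E
```

```text
cyl [0.54246155 0.18368133 0.088     ] ring [0.54440697 0.18322545 0.122     ]
(0.543, 0.183, 0.098) [173. 169.] [125. 165.]
(0.543, 0.185, 0.122) [182. 128.] [114. 160.]
(0.543, 0.183, 0.088) [170. 185.] [128. 167.]
```

The saddle is within about 2 mm of the mark: the cylinder is at (0.5425, 0.1837), the ring at about (0.543, 0.183). I'll release, rise, shut the fingers and stand above the grip.

```bash
python3 -m jog '[[0,0,0,0,0,0,50],[0,0,0,0,0,0,50],[0,0,0,0,0,-0.03,50],[0,0,0,0,0,-0.03,0],[0,0,0,0.009,0,0,0],[0,0,0,0,0,0,0],[0,0,0,0,0,0.02,0],[0,0,0,0,0,0,0]]' 40; python3 - <<'E'
from h import *
plan((.5794,.0044,.142),10.8)
b=shot('top');a=shot('scene')
def crop(d,u,v,w,h):
    return cv2.resize(d['pixels'][v:v+h,u:u+w,::-1],(400,300),interpolation=cv2.INTER_CUBIC)
cv2.imwrite('pics/j.png',np.vstack([np.hstack([crop(a,280,130,100,75),crop(b,180,195,60,45)])]))
E
```

```text
time_s: 17.25
position: [0.576, 0.005, 0.1526]
tool_rot: [[-0.185, 0.983, -0.005], [0.983, 0.185, 0.001], [0.002, -0.005, -1.0]]
ft_force: [-0.0, 0.9, -0.0]
grip_width: 0.0
gripper_force: 0.0
turn -0.002 shift [-0.0013  0.0033  0.0106] pos [0.576  0.005  0.1526] yang 10.7 tilt [-0.0049  0.001 ] w 0.0 F [-0.   0.9 -0. ] g 0.0 t 17.25 q [-11.  28.  77.   0.  75. -22.]
```

View pics/j.png

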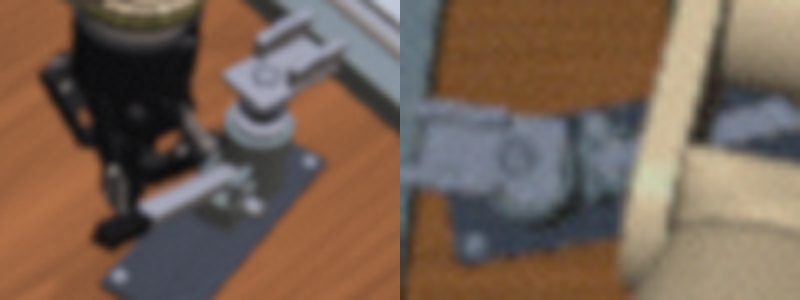

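The fingers are shut above the rubber grip, and the saddle is under the pad. First stroke.

```bash
python3 -m jog '[[0,0,0,0,0,0.011,0],[0,0,0,-0.001,0,0.0115,0],[0,0,0,-0.0025,0,0.0115,0],[0,0,0,-0.003,0,0.0115,0],[0,0,0,-0.003,0,0.0115,0],[0,0,0,-0.003,0,0.0115,0],[0,0,0,-0.003,0,0.0115,0],[0,0,0,-0.003,0,0.0115,0],[0,0,0,-0.003,0,0.0115,0],[0,0,0,0,0,0,0]]'; python3 - <<'E'
from h import *
plan((.576,.005,.150),10.8)
E
```

```text
time_s: 18.6
position: [0.5816, -0.0155, 0.0523]
tool_rot: [[-0.185, 0.983, 0.002], [0.983, 0.185, 0.002], [0.001, 0.002, -1.0]]
ft_force: [0.5, 6.0, 10.1]
grip_width: 0.0
gripper_force: 4.5
turn -0.003 shift [ 0.0213 -0.0015 -0.0977] pos [ 0.5816 -0.0155  0.0523] yang 10.6 tilt [0.0019 0.0017] w 0.0 F [ 0.5  6.  10.1] g 4.5 t 18.6 q [-13.  35.  83.   0.  61. -24.]
```

```bash
cat >> h.py <<'E'
def drift():
    "shift in px of the jack's front bolts and of the lug since the picture before pumping"
    import os
    for n,pts in(('scene',dict(bolt=(357,170),lug=(347,147))),('top',dict(bolt=(191,231),lug=(192,218)))):
        if not os.path.exists('/tmp/ref_%s.npz'%n): os.system('cp /tmp/%s.npz /tmp/ref_%s.npz'%(n,n))
        r=np.load('/tmp/ref_%s.npz'%n)['pixels'];d=shot(n)['pixels']
        for k,(u,v) in pts.items():
            w=5 if k=='bolt' else 6
            g=lambda p,m:cv2.resize(cv2.cvtColor(p[v-w-m:v+w+m+1,u-w-m:u+w+m+1],cv2.COLOR_RGB2GRAY),None,fx=8,fy=8,interpolation=cv2.INTER_CUBIC)
            q=cv2.matchTemplate(g(d,6),g(r,0),cv2.TM_CCOEFF_NORMED);_,s,_,l=cv2.minMaxLoc(q)
            print(n,k,((l[0]-48)/8,(l[1]-48)/8),round(s,2))
E
python3 -c "
from h import *
drift()"
python3 -m jog '[[0,0,0,0.0025,0,-0.02,0],[0,0,0,0.006,0,-0.04,0],[0,0,0,0.006,0,-0.04,0],[0,0,0,0.006,0,-0.0,0],[0,0,0,0,0,0,0]]'; python3 - <<'E'
from h import *
drift()
plan((.576,.005,.150),10.8)
E
```

```text
scene bolt (0.0, 0.0) 1.0
scene lug (0.125, -0.125) 0.98
top bolt (0.0, -0.125) 0.97
top lug (0.0, 0.0) 0.97
time_s: 19.32
position: [0.5768, 0.0042, 0.1509]
tool_rot: [[-0.185, 0.983, -0.001], [0.983, 0.185, 0.0], [0.001, -0.001, -1.0]]
ft_force: [-0.2, 0.1, -0.6]
grip_width: -0.0002
gripper_force: 0.0
scene bolt (0.0, 0.0) 1.0
scene lug (0.0, -0.125) 0.99
top bolt (0.0, -0.125) 0.97
top lug (0.0, 0.125) 0.96
turn -0.002 shift [ 0.0013 -0.0005  0.0005] pos [0.5768 0.0038 0.1505] yang 10.7 tilt [-0.0024  0.0004] w -0.0 F [-0.4  0.2 -1. ] g 0.0 t 19.43 q [-11.  28.  77.  -0.  74. -22.]
```

The jack did not shift. Second stroke, with less backward sweep.

```bash
python3 -m jog '[[0,0,0,0,0,0.011,0],[0,0,0,-0.001,0,0.0115,0],[0,0,0,-0.002,0,0.0115,0],[0,0,0,-0.003,0,0.0115,0],[0,0,0,-0.003,0,0.0115,0],[0,0,0,-0.003,0,0.0115,0],[0,0,0,-0.002,0,0.0115,0],[0,0,0,-0.002,0,0.0115,0],[0,0,0,-0.001,0,0.0105,0],[0,0,0,0,0,0,0]]'; python3 - <<'E'
from h import *
drift()
plan((.576,.005,.150),10.8)
E
```

```text
time_s: 20.68
position: [0.5817, -0.0128, 0.0515]
tool_rot: [[-0.185, 0.983, 0.004], [0.983, 0.185, 0.0], [-0.001, 0.004, -1.0]]
ft_force: [-0.7, 3.3, 19.7]
grip_width: -0.0001
gripper_force: 9.6
scene bolt (0.0, 0.0) 1.0
scene lug (1.5, -3.625) 0.97
top bolt (0.0, -0.125) 0.98
top lug (-1.5, -0.375) 0.91
turn -0.003 shift [ 0.0185 -0.0018 -0.0986] pos [ 0.5817 -0.0128  0.0514] yang 10.6 tilt [0.0042 0.0001] w -0.0001 F [-2.4  3.9 19.9] g 10.0 t 20.77 q [-13.  35.  83.   0.  61. -24.]
```

```bash
python3 -m jog '[[0,0,0,0.003,-0.0005,-0.02,0],[0,0,0,0.006,-0.0005,-0.04,0],[0,0,0,0.006,-0.0005,-0.04,0],[0,0,0,0.003,0,0,0],[0,0,0,0,0,0,0]]';python3 -m jog '[[0,0,0,0,0,0.012,0],[0,0,0,-0.001,0,0.0115,0],[0,0,0,-0.002,0,0.0115,0],[0,0,0,-0.003,0,0.0115,0],[0,0,0,-0.003,0,0.0115,0],[0,0,0,-0.003,0,0.0115,0],[0,0,0,-0.002,0,0.0115,0],[0,0,0,-0.002,0,0.0115,0],[0,0,0,-0.001,0,0.01,0],[0,0,0,0,0,0,0]]'; python3 - <<'E'
from h import *
drift()
plan((.576,.005,.150),10.8)
a=dict(np.load('/tmp/scene.npz'));b=dict(np.load('/tmp/top.npz'))
def crop(d,u,v,w,h):
    return cv2.resize(d['pixels'][v:v+h,u:u+w,::-1],(400,300),interpolation=cv2.INTER_CUBIC)
cv2.imwrite('pics/k.png',np.vstack([np.hstack([crop(a,320,115,60,45),crop(b,170,190,60,45)]),np.hstack([crop(a,280,130,100,75),crop(a,163,270,40,30)])]))
P=np.array([.543,.183,.122])
for d in (a,b):
  print([ (proj(d,P+[.0005*k,.0058*k/28,.001*k])-proj(d,P)).round(1).tolist() for k in(16,20,24,28)])
E
```

```text
time_s: 21.4
position: [0.575, 0.0046, 0.1484]
tool_rot: [[-0.185, 0.983, -0.002], [0.983, 0.185, 0.0], [0.001, -0.002, -1.0]]
ft_force: [-0.5, 0.6, -0.1]
grip_width: 0.0001
gripper_force: 0.0
time_s: 22.65
position: [0.5799, -0.0114, 0.0508]
tool_rot: [[-0.185, 0.983, 0.005], [0.983, 0.185, 0.001], [0.0, 0.005, -1.0]]
ft_force: [-8.1, 7.8, 41.0]
grip_width: 0.0002
gripper_force: 20.5
scene bolt (-0.125, 0.0) 1.0
scene lug (2.0, -6.0) 0.88
top bolt (0.0, 0.0) 0.97
top lug (-2.125, -0.875) 0.93
turn -0.003 shift [ 0.0168 -0.0002 -0.0993] pos [ 0.5799 -0.0114  0.0507] yang 10.7 tilt [0.0051 0.0009] w -0.0002 F [-8.5  7.5 41.8] g 20.7 t 22.75 q [-13.  35.  84.   0.  61. -24.]
[[[3.5, -3.1]], [[4.4, -3.9]], [[5.3, -4.7]], [[6.2, -5.5]]]
[[[-1.6, -2.9]], [[-2.0, -3.6]], [[-2.5, -4.3]], [[-2.9, -5.1]]]
```

View pics/k.png

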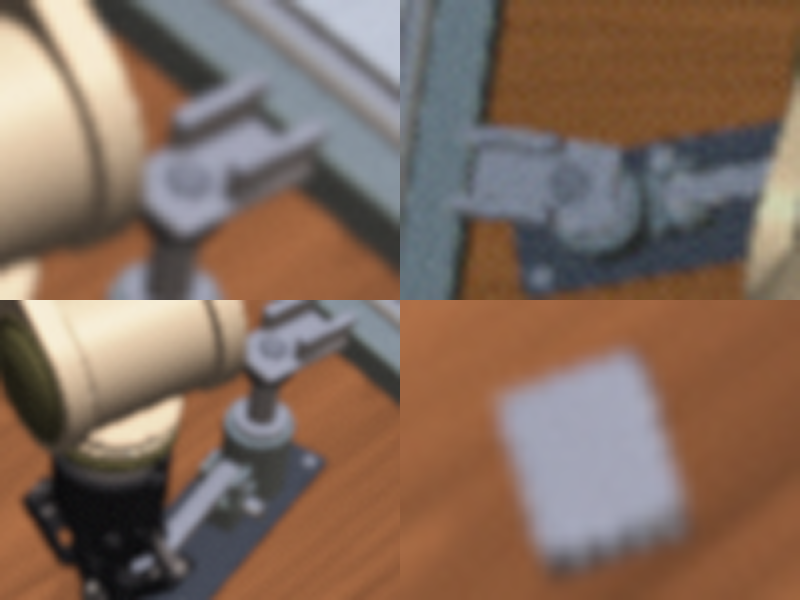

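The ram stands well out with the lug on it. The ring is at (188,182) in the scene crop and (570,182) in the top crop, and the stack is still square. I'll ease the push (41 N) and check the rise.

```bash
python3 -m jog '[[0,0,0,0,0,-0.003,0],[0,0,0,0,0,0,0],[0,0,0,0,0,0,0]]'; python3 - <<'E'
from h import *
f=lambda u0,v0,x,y:(u0+(x+.5)/6.6667-.5,v0+(y+.5)/6.6667-.5)
a=dict(np.load('/tmp/scene.npz'));b=dict(np.load('/tmp/top.npz'))
print('before',tri(a,f(320,130,177,123),b,f(180,195,118,157)))
print('now',tri(a,f(320,115,188,182),b,f(170,190,170,182)))
drift()
plan((.576,.005,.150),10.8)
P=np.array([.543,.183,.124])
for d in (a,b):
  print([ (proj(d,P+[.0006*k/24,.006*k/24,.001*k])-proj(d,P)).round(1).tolist() for k in(12,18,24,30)])
E
```

```text
time_s: 23.12
position: [0.5796, -0.0114, 0.0514]
tool_rot: [[-0.185, 0.983, 0.003], [0.983, 0.185, 0.001], [0.001, 0.003, -1.0]]
ft_force: [-1.7, 6.4, 23.1]
grip_width: 0.0002
gripper_force: 10.9
before (array([0.54326741, 0.18178686, 0.12753043]), np.float64(0.0015019579098783785))
now (array([0.54422666, 0.18504158, 0.15047047]), np.float64(0.003262802819972834))
scene bolt (0.0, 0.0) 1.0
scene lug (1.875, -6.0) 0.89
top bolt (0.0, 0.0) 0.97
top lug (-2.125, -0.875) 0.94
turn -0.003 shift [ 0.0168 -0.0002 -0.0986] pos [ 0.5796 -0.0114  0.0514] yang 10.6 tilt [0.0031 0.0015] w 0.0 F [-1.9  6.7 21.4] g 10.9 t 23.23 q [-13.  35.  84.   0.  61. -24.]
[[[1.3, -3.5]], [[1.9, -5.2]], [[2.6, -7.0]], [[3.2, -8.7]]]
[[[-1.4, -0.5]], [[-2.1, -0.7]], [[-2.9, -1.0]], [[-3.6, -1.3]]]
```

The drift match is clipped at its ±6 px margin, so I'll re-measure with a wider one.

```bash
sed -i 's/g(d,6)/g(d,10)/; s/-48)/-80)/g' h.py; python3 - <<'E'
from h import *
drift()
for d,u,v in((dict(np.load('/tmp/scene.npz')),183,286),):
    W=np.array([plane(d,x,.0075) for x in plates(d,u,v,15)])[:,:2]*1000
    print(cv2.minAreaRect(W.astype(np.float32)))
E
```

```text
scene bolt (0.0, 0.0) 1.0
scene lug (2.125, -6.875) 0.98
top bolt (0.0, 0.0) 0.97
top lug (-2.125, -0.875) 0.93
((522.705322265625, -393.21478271484375), (35.2367057800293, 52.43359375), 69.42890167236328)
```

```bash
python3 -c "
from rig import job
print(job.close_job())"
```

```text
the job is handed in; nothing more can be done
None
```

I've handed the job in (the verdict isn't shown): the plates are stacked square where they lay, the saddle is about 2 mm from the mark, the lug has risen about 24 mm (feet about 20 mm up), and the handle is held down with about 21 N.

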